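# Lift-and-slide hatch of the packing bench's supply well

## Robot

A 6-joint arm with a two-finger parallel gripper is mounted at the origin on the work surface. World frame = base frame: x ahead of the robot, y to its left, z up, the work surface at z = 0. Lengths are in m, angles in rad, forces in N, time in s.
With the tool pointing down it reaches from about 0.425 to 0.925 m from the base axis. Payload 12.5 kg.
Tool frame: the origin (TCP) lies midway between the tips of the shut fingers; the grasp point (between the pads) lies 19 mm behind it; x points along the fingers, z is the direction in which the jaws open and shut, and the axes are right-handed (so a half turn about x gives the same grasp; the last joint's range is limited). The gripper opens to 85 mm and grips with 20 to 120 N. Pads are 22 mm wide; open, the fingers measure 114 mm over their backs; the gripper's body (76 mm by 85 mm) begins 54 mm behind the grasp point. The pads swing forward as they close: fully open they stand 13 mm farther back than shut.
Start: joints at [-1.348, 0.491, 1.559, -0, 1.092, -0.106], TCP at [0.202, -0.592, 0.231] pointing down, gripper open.
Joint ranges: [-3.1, 3.1], [-0.84, 2.19], [0.05, 2.79], [-1.13, 4.28], [0.06, 2.93], [-2.69, 2.69]. Speed limits (rad/s): [2.22, 2.22, 2.79, 3.14, 3.14, 3.14].

## Interface

Orientations are given as a rotation vector (axis times angle).
In Python, from station import readout, imaging, manip gives the robot as it stands.
- The arm moves only by the tool arm_command, never from a script. Its argument "steps" is a list of rows, each a list of 7 numbers: the shift along the world's x, y, z in m, then the turn, a rotation vector about the world's x, y, z in rad, then the closure, from 0 (fully open) to 1 (shut). In form: [[tx, ty, tz, ax, ay, az, hand], ...]. A call has 1 to 10 rows; each row shifts and turns the pose as measured when the row begins; what a row does not reach is not made up. A row lasts 1/12 s, in which the tool goes at most 41.7 mm and 7.16 degrees, less where a joint would pass 70% of its speed; a pose out of reach is approached as far as the arm can. A call is refused whole if a number of a shift passes 0.0417 or a number of a turn 0.125, either way. A call with a gripper value outside its range is refused whole. The fingers move at their own pace and stop on an object; "squeeze" is the grip in N (left out, the last holds). Time passes only in rows, so rows that do not move let the fingers close. It gives the time, the measured TCP pose, the force and the opening at its end, in the units of the state.
- readout.read_state(): the state, without advancing time (a new reading comes with each control period).
- imaging.camera(name): name is "scene" or "top" or "wrist"; returns a dict with "frame" (480x640x3 uint8, red, green, blue), "range_z" (480x640 float32, m along the optical axis (not along the pixel's ray), 0 where there is no reading), "K" (3x3 intrinsics, pixels), "pose" (4x4, takes a point from camera to world coordinates). Camera axes: x right, y down, z forward; pixel columns grow to the right and rows downward; lengths in m; the calibration is good to about 2 mm. A picture is of the moment at which its call begins.
- manip.hand_in(): hands the job in, once; it reports no verdict.
The state is a dict: "clock": time; "joint_pos": joint angles; "qd": joint speeds; "joint_efforts": joint torques, N m; "position": TCP position; "tcp_rot": TCP orientation; "contact_force": force on the tool from outside, world axes, zero at the start; "ft_torque": the same for the moment, N m; "gripper_width": opening from 0.0 (shut) to 1.0 (fully open).
Only numpy, scipy, OpenCV 4.12 (cv2) and the standard library are available. Lean on these libraries where they do the work, as an engineer would, in place of code of your own. Each camera call takes 0.05 s, during which the arm holds its last target.

## Task

Get the stapler out of the supply well: lift the recessed hatch off its seat by its handle, slide it sideways along its channels to the far end so that the well is completely uncovered, and leave it lying there. The hatch runs only one way, left or right; on the other side a stop hidden inside the channels blocks it after about 2 cm, so feel which way is free. Then stand the stapler upright on its base on the dark rubber mat, let go, and leave the books, pen pot and tape dispenser where they are.

Things in the scene. Friction and masses are not known exactly. Their poses are not given: they have to be found in the camera images.
- console: Grey supply well, a box fixed to the bench, 153 (x) x 402 (y) x 94 mm high; origin: centre of its underside; the hatch slides along its y. Deck 70 mm above the bench. Along front and back run C-channels: webs 141 mm apart, aluminium lips 105 mm apart, lip underside 20 mm above the deck, lip top 94 mm above the bench. End walls, also 94 mm high, at y = +195 and -195 mm.
- seat (a point): Middle of the hatch's seat, at deck height, 70 mm above the bench. The seat is 126 mm long (y), recessed 12 mm: ledges at front and back carry the hatch. Inside both channels, under the lips on one side only (+y or -y, differs from start to start, not listed), a stop blocks the raised hatch about 18 mm from the seat's middle.
- well_floor (a point): Middle of the well's floor, 8 mm above the bench, under the hatch. The well is 104 (x) x 126 (y) mm and upright-walled.
- hatch: Plywood plate 136 (x) x 120 (y) x 12 mm, 0.3 to 0.65 kg, bow handle on top; origin: centre of its underside. Edges held under the lips. Starts seated (origin 58 mm over the bench, 3 mm play each end). Clears the seat at 12 mm of lift, meets the lips at 20 mm: slide at about 16 mm. Runs 135 mm from seat middle to end wall; well uncovered from 123 mm; there it lies on the deck, origin 70 mm up.
- hatch_grip (a point): Middle of the hatch's handle bar: straight, 84 mm long along the hatch's x, 16 mm wide (y), 16 mm high; pinch it from above across its width. This point is 42 mm above the hatch's underside, 30 mm above its plate. Two legs 12 mm wide stand 36 mm to either side along x.
- stapler: Desk stapler standing in the well, long axis roughly along the console's x: base 86 (x) x 36 (y) x 8 mm, arm 80 x 28 mm on top, 44 mm high in all, about 0.22 kg; origin at the centre of its underside, z up.
- stapler_grip (a point): Middle of the stapler's arm, 34 mm above its underside; the arm is 28 mm wide (along the stapler's y) and spans 22 to 44 mm above the underside. Pinch it from above across this width.
- mat: Dark rubber mat fixed on the bench beside the console, left or right, 160 (x) x 120 (y) x 4 mm; origin at the centre of its underside.
- books: Bystander: stack of three books 154 x 104 x 60 mm, on the bench at the side opposite the mat; origin at the centre of the underside.
- pen_pot: Bystander: white pot with pens, 80 mm wide, 145 mm high with pens; origin at the centre of the underside.
- tape_dispenser: Bystander: bench tape dispenser 130 x 50 x 84 mm; origin at the centre of the underside.
There are look-alikes about, which are no part of the job. Leave any yellow look-alike of the hatch alone.

How it is judged:
By the outcome, as a careful person would: the job done as asked, in the order asked, and still so for the second after the job is handed in, with the robot touching nothing.
It also fails if it takes over 61 s, if anything falls off the work surface, if the arm or the gripper's body presses on something with over 40 N, if the wrist force passes 120 N, or if a joint passes its speed limit or range.

## Working session

There is one attempt and no reset: what is moved stays moved. The work goes in short steps, Python scripts to look and compute and a tool call to move; the robot and the scene stay as the last step left them, time stands still between calls to the robot, and variables do not carry over. Pictures are saved under pics/ and viewed, and the job is handed in when it is done.

Besides the shell and the picture viewer there is one more tool, called after "Request:" as name(argument=value, ...), one argument or row to a line, values as JSON. arm_command: Moves the arm, as the interface text tells. Its arguments: {"type":"object","properties":{"steps":{"type":"array","items":{"type":"array","items":{"type":"number"}}},"squeeze":{"type":"number"}},"required":["steps"]}

```bash
mkdir -p pics; cat > h.py <<'E'
from station import readout, imaging, manip
import numpy as np, cv2
np.set_printoptions(precision=4,suppress=True)
def snap(n,f):
    c=imaging.camera(n); cv2.imwrite('pics/'+f+'.png',c['frame'][:,:,::-1]); np.savez('pics/'+f+'.npz',**c); return c
def pt(c,u,v,r=1):
    z=c['range_z'][v-r:v+r+1,u-r:u+r+1]; z=np.median(z[z>0]) if (z>0).any() else np.nan
    p=np.linalg.inv(c['K'])@[u,v,1]*z
    return c['pose'][:3,:3]@p+c['pose'][:3,3]
def cloud(c):
    z=c['range_z'];v,u=np.mgrid[:480,:640]
    p=np.stack([u,v,np.ones_like(u)],-1)@np.linalg.inv(c['K']).T*z[...,None]
    return p@c['pose'][:3,:3].T+c['pose'][:3,3]
E
python3 - <<'E'
from h import *
print(readout.read_state())
for n in['top','scene']:
    c=snap(n,n+'0');print(c['K'],c['pose'])
E
```

```text
{'clock': 0.0, 'joint_pos': array([-1.3476,  0.4916,  1.5594,  0.    ,  1.0917, -0.1056]), 'qd': array([ 0.0012,  0.0004,  0.0005, -0.0006, -0.0011, -0.0004]), 'joint_efforts': array([ -0.0002, -61.8447, -26.1595,  -0.0002,   0.0041,  -0.    ]), 'position': array([ 0.2018, -0.5913,  0.2307]), 'tcp_rot': array([ 0.9644,  1.3479, -0.9632]), 'contact_force': array([-0.6684,  0.468 ,  0.5192]), 'ft_torque': array([-0.015 ,  0.0143, -0.0606]), 'gripper_width': 0.9940778681578119}
[[516.6449   0.     318.8487]
 [  0.     516.6449 242.8891]
 [  0.       0.       1.    ]] [[ 0.0067 -0.9966  0.0818  0.4776]
 [-1.     -0.0067  0.0002 -0.0101]
 [ 0.0003 -0.0818 -0.9966  1.2463]
 [ 0.      0.      0.      1.    ]]
[[503.0903   0.     313.0119]
 [  0.     503.0903 243.8692]
 [  0.       0.       1.    ]] [[ 0.1319  0.5919 -0.7952  1.5099]
 [ 0.9911 -0.0645  0.1164 -0.1262]
 [ 0.0176 -0.8035 -0.5951  0.7851]
 [ 0.      0.      0.      1.    ]]
```

View pics/top0.png

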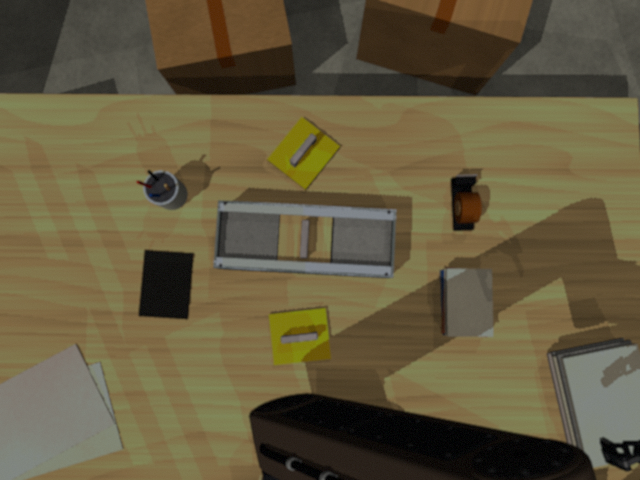

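View pics/scene0.png

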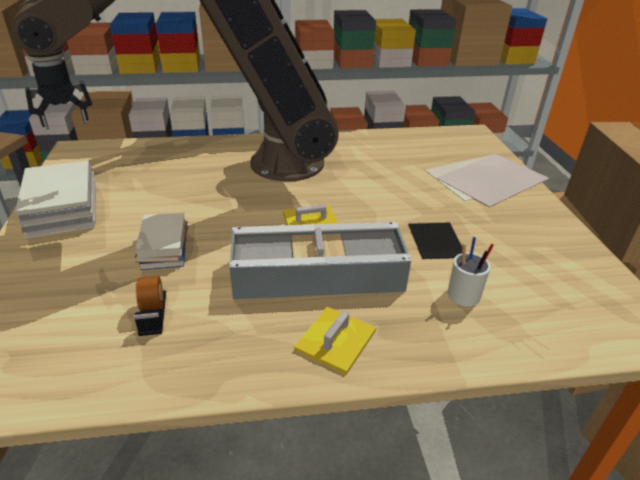

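Top view: the plywood hatch with its grey bar at (305,238) sits inside the grey console (corners about (218,202)–(395,275)). The yellow look-alikes are at (304,152) and (300,335), loose on the bench, so not the ones. The mat is at (166,284) (+y side), the pen pot at (165,190), the tape dispenser at (465,205) and the books at (467,302); a larger stack is at (600,390).

```bash
python3 - <<'E'
from h import *
c=dict(np.load('pics/top0.npz'))
f=c['frame'][:,:,::-1]
a=cv2.resize(f[190:290,205:405],None,fx=4,fy=4,interpolation=cv2.INTER_CUBIC)
a=cv2.convertScaleAbs(a,alpha=1.6)
cv2.imwrite('pics/cropc.png',a)
P=cloud(c)
# lip tops
reg=np.zeros((480,640),bool);reg[195:282,210:402]=1
def rect(m,name):
    q=P[m]; r=cv2.minAreaRect(q[:,:2].astype(np.float32)*1000); print(name,m.sum(),r,'z',np.median(q[:,2]))
z=P[...,2]
rect(reg&(abs(z-.094)<.006),'lips')
q=np.zeros_like(reg);q[212:265,280:330]=1
rect(q&(abs(z-.104)<.008),'bar?')
m=q&(z>.09)&(z<.115)&(np.arange(640)[None]>290)
import collections
print(np.histogram(z[q],bins=np.arange(.03,.13,.004)))
hsv=c['frame'].max(2)
m=np.zeros_like(reg);m[240:330,130:205]=1
rect(m&(hsv<40),'mat')
for n,b in dict(pot=(165,215,140,190),tape=(170,240,445,490),books=(260,345,435,500),y1=(110,195,260,345),y2=(300,370,260,335)).items():
    m=np.zeros_like(reg);m[b[0]:b[1],b[2]:b[3]]=1
    rect(m&(z>.012),n); print(z[m].max())
E
```

```text
lips 4137 ((583.354736328125, 22.7852783203125), (402.9300231933594, 153.34814453125), 87.29051208496094) z 0.09373681073605922
bar? 316 ((583.2303466796875, 23.376094818115234), (102.62789154052734, 120.4528579711914), 88.02493286132812) z 0.10692908726092731
(array([   0,    0,    0,    0,    0,    0,    0,    0,   92, 1028,  866,
         54,    0,    2,   20,  148,  148,   14,   68,  162,   36,    1,
          0,    0]), array([0.03 , 0.034, 0.038, 0.042, 0.046, 0.05 , 0.054, 0.058, 0.062,
       0.066, 0.07 , 0.074, 0.078, 0.082, 0.086, 0.09 , 0.094, 0.098,
       0.102, 0.106, 0.11 , 0.114, 0.118, 0.122, 0.126]))
mat 3075 ((469.5733642578125, 202.8537139892578), (424.29827880859375, 153.95440673828125), 86.79656982421875) z 0.004062133460748685
pot 1302 ((613.3516845703125, 178.87208557128906), (458.859130859375, 77.84449005126953), 63.874000549316406) z 0.0947386420922921
1.2463048826145184
tape 1222 ((571.83544921875, -223.5471954345703), (125.15595245361328, 449.6151123046875), 39.3786735534668) z 0.0627023677015619
1.2463048826145184
books 3452 ((448.2895202636719, -208.55642700195312), (399.00445556640625, 157.1815643310547), 87.68464660644531) z 0.05954575740025092
1.2463048826145184
y1 1327 ((684.7538452148438, 43.93529510498047), (164.24807739257812, 395.4456787109375), 82.05632019042969) z 0.013975105629279616
1.2463048826145184
y2 1671 ((384.83319091796875, 38.73916244506836), (172.72926330566406, 135.599609375), 6.7505106925964355) z 0.014078141877919226
1.2463048826145184
```

View pics/cropc.png

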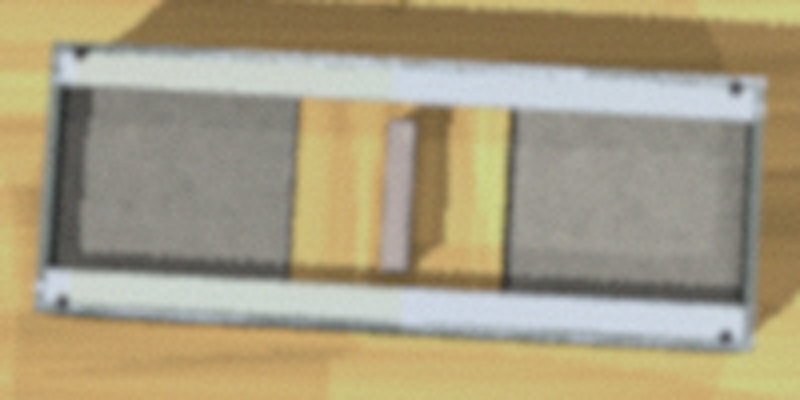

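```bash
python3 - <<'E'
from h import *
c=dict(np.load('pics/top0.npz'))
P=cloud(c);z=P[...,2]
c0=np.array([.5834,.0228]);t=np.radians(-2.71);ex=np.array([np.cos(t),np.sin(t)]);ey=np.array([-ex[1],ex[0]])
d=P[...,:2]-c0; lx=d@ex; ly=d@ey
m=(abs(lx)<.05)&(abs(ly)<.08)&(z>.088)&(z<.115)
print('bar local',m.sum(),[np.percentile(a[m],[0,5,50,95,100])*1000 for a in(lx,ly,z)], P[m].mean(0))
print(cv2.minAreaRect((P[m][:,:2]*1000).astype(np.float32)))
m=(abs(lx)<.045)&(abs(ly)<.1)&(z>.05)&(z<.09)
f=c['frame'].astype(int); w=m&(f[...,0]-f[...,2]>25)
print('plate',[np.percentile(a[w],[1,5,50,95,99])*1000 for a in(lx,ly,z)])
def comp(mask,name):
    n,l,s,ce=cv2.connectedComponentsWithStats(mask.astype(np.uint8))
    i=1+s[1:,4].argmax();k=l==i
    print(name,s[i],cv2.minAreaRect((P[k][:,:2]*1000).astype(np.float32)),np.median(z[k]),z[k].max())
g=np.zeros_like(m);g[240:330,130:205]=1
comp(g&(f.max(2)<40)&(z<.01)&(z>-.01),'mat')
for n,b in dict(pot=(160,215,140,190),tape=(170,240,445,490),books=(260,345,435,500),y1=(110,195,260,345),y2=(300,370,260,335)).items():
    g[:]=0;g[b[0]:b[1],b[2]:b[3]]=1;comp(g&(z>.01)&(z<.2),n)
E
```

```text
bar local 277 [array([-43.0008, -39.6648,  -2.0581,  35.9703,  40.9542]), array([-7.1046, -6.418 ,  0.693 ,  8.0751,  8.8362]), array([ 88.3461, 103.1914, 107.4147, 111.0735, 114.4303])] [0.5815 0.0236 0.1071]
((582.4199829101562, 23.701091766357422), (15.92707633972168, 83.95622253417969), 87.32328033447266)
plate [array([-43.9644, -40.5289,  -0.0085,  40.4391,  43.976 ]), array([-58.0112, -53.917 ,  -8.3507,  55.8217,  59.5717]), array([64.7134, 66.1482, 69.7552, 73.5361, 74.9761])]
mat [ 140  251   53   67 3045] ((478.2222900390625, 356.4355773925781), (116.57640838623047, 154.01922607421875), 86.90963745117188) 0.0040204630953084575 0.009984965720150285
pot [ 140  170   47   40 1300] ((696.6512451171875, 348.724365234375), (79.02685546875, 77.74886322021484), 48.0513916015625) 0.09466719370203258 0.15128965544371065
tape [ 450  174   31   57 1317] ((677.0171508789062, -353.50262451171875), (128.4955596923828, 50.53306579589844), 2.0034708976745605) 0.05665922457629513 0.08986946841303456
books [ 440  267   53   70 3433] ((442.5527038574219, -352.5306396484375), (110.26651000976562, 158.31991577148438), 88.50334930419922) 0.059528250736987864 0.06709110323436107
y1 [ 268  117   72   71 2050] ((800.4954833984375, 31.00628662109375), (120.65576171875, 136.92745971679688), 52.1176872253418) 0.012705863146525997 0.05644998900857279
y2 [ 268  308   63   57 2418] ((358.61090087890625, 35.71946716308594), (119.96349334716797, 135.74375915527344), 6.729887962341309) 0.012962103841793304 0.05552898565916986
```

```bash
cat >> h.py <<'E'
from scipy.spatial.transform import Rotation as R
def todo(target_xyz,yaw,flip=False):
    """tool x down, tool z along (-sin yaw,cos yaw) or flipped"""
    s=readout.read_state();R0=R.from_rotvec(s['tcp_rot']).as_matrix()
    best=None
    for sg in(1,-1):
        x=np.array([0,0,-1.]);zz=sg*np.array([-np.sin(yaw),np.cos(yaw),0]);y=np.cross(zz,x)
        T=np.stack([x,y,zz],1); rv=R.from_matrix(T@R0.T).as_rotvec()
        print('sg',sg,'turn',rv,'deg',np.degrees(np.linalg.norm(rv)))
    print('shift',np.array(target_xyz)-s['position'],'pos',s['position'],'j',s['joint_pos'],'F',s['contact_force'],'w',s['gripper_width'],'t',s['clock'])
E
python3 - <<'E'
from h import *
print(R.from_rotvec(readout.read_state()['tcp_rot']).as_matrix())
todo([.5824,.0237,.18],np.radians(-2.71))
E
```

```text
[[-0.0002  0.9464  0.3229]
 [ 0.001   0.3229 -0.9464]
 [-1.      0.0001 -0.001 ]]
sg 1 turn [ 0.0001 -0.0014  2.7655] deg 158.45246731010582
sg -1 turn [-0.001  -0.0001 -0.3761] deg 21.547611440152657
shift [ 0.3806  0.615  -0.0508] pos [ 0.2018 -0.5913  0.2308] j [-1.3476  0.4915  1.5594 -0.      1.0917 -0.1056] F [ 0.216  -0.9372 -0.2657] w 0.9979269566719757 t 0.1
```

Request:
arm_command(
  steps=[
    [0.02, 0.0324, 0, 0, 0, -0.02, 0],
    [0.02, 0.0324, 0, 0, 0, -0.02, 0],
    [0.02, 0.0324, 0, 0, 0, -0.02, 0],
    [0.02, 0.0324, 0, 0, 0, -0.02, 0],
    [0.02, 0.0324, 0, 0, 0, -0.02, 0],
    [0.02, 0.0324, 0, 0, 0, -0.02, 0],
    [0.02, 0.0324, 0, 0, 0, -0.02, 0],
    [0.02, 0.0324, 0, 0, 0, -0.02, 0],
    [0.02, 0.0324, 0, 0, 0, -0.02, 0],
    [0.02, 0.0324, 0, 0, 0, -0.02, 0],
  ],
)

```text
clock: 0.93
position: [0.4025, -0.2569, 0.2269]
tcp_rot: [1.131, 1.264, -1.128]
contact_force: [0.6, -1.1, 0.1]
gripper_width: 1.001
```

Request:
arm_command(
  steps=[
    [0.02, 0.031, 0, 0, 0, -0.02, 0],
    [0.02, 0.031, 0, 0, 0, -0.02, 0],
    [0.02, 0.031, 0, 0, 0, -0.02, 0],
    [0.02, 0.031, 0, 0, 0, -0.02, 0],
    [0.02, 0.031, 0, 0, 0, -0.02, 0],
    [0.02, 0.031, 0, 0, 0, -0.02, 0],
    [0.02, 0.031, 0, 0, 0, -0.02, 0],
    [0.02, 0.031, 0, 0, 0, -0.02, 0],
    [0.01, 0.015, 0, 0, 0, -0.01, 0],
    [0, 0, 0, 0, 0, 0, 0],
  ],
)

```text
clock: 1.77
position: [0.5796, 0.0279, 0.2253]
tcp_rot: [1.26, 1.185, -1.257]
contact_force: [-0.3, -1.4, 0.2]
gripper_width: 1.002
```

```bash
python3 - <<'E'
from h import *
c=snap('wrist','w1')
todo([.5824,.0237,.083],np.radians(-2.71))
P=cloud(c);z=P[...,2]
m=(z>.1)&(z<.116)&(abs(P[...,0]-.582)<.06)&(abs(P[...,1]-.024)<.03)
print(m.sum(),P[m].mean(0) if m.any() else 0)
if m.sum()>10: print(cv2.minAreaRect((P[m][:,:2]*1000).astype(np.float32)))
E
```

```text
sg 1 turn [-0.0066  0.0097 -3.1237] deg 178.97399542432046
sg -1 turn [-0.0062 -0.0042  0.0179] deg 1.113185586023052
shift [ 0.0036 -0.0032 -0.1422] pos [0.5788 0.0269 0.2252] j [-0.0702  0.4339  1.6784  0.0069  1.034   1.5622] F [-1.5243  0.0813 -0.455 ] w 0.9981679168966316 t 1.8167
2281 [0.586  0.0214 0.1093]
((583.6742553710938, 21.680465698242188), (15.79273796081543, 83.3782730102539), 86.98736572265625)
```

View pics/w1.png

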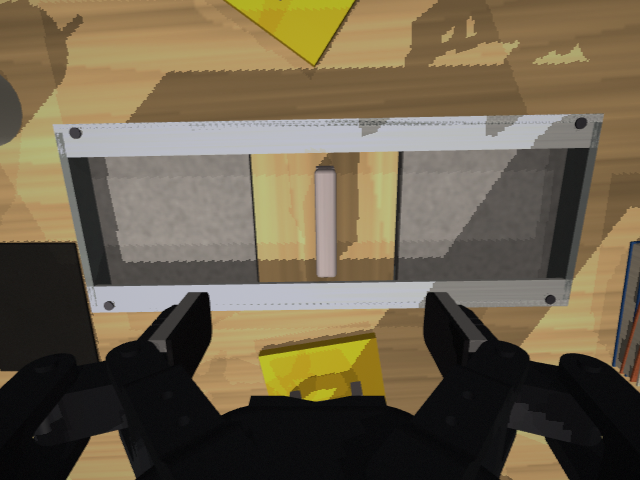

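Wrist view confirms it: plywood hatch (250–400, 155–280) with bar (326,222) inside the lips; the yellow look-alikes are outside at (310,30) and (320,370). Descending on the bar.

Request:
arm_command(
  steps=[
    [0.0035, -0.003, -0.03, -0.006, -0.004, 0.018, 0],
    [0, 0, -0.035, 0, 0, 0, 0],
    [0, 0, -0.035, 0, 0, 0, 0],
    [0, 0, -0.03, 0, 0, 0, 0],
    [0, 0, 0, 0, 0, 0, 0],
  ],
)

```text
clock: 2.23
position: [0.5802, 0.0198, 0.093]
tcp_rot: [1.244, 1.183, -1.24]
contact_force: [-1.0, -0.1, -0.8]
gripper_width: 1.002
```

```bash
python3 - <<'E'
from h import *
todo([.583,.0227,.083],np.radians(-2.71))
E
```

```text
sg 1 turn [-0.0069  0.0019  3.1397] deg 179.89433167504203
sg -1 turn [ 0.0012  0.0044 -0.0018] deg 0.2817217356861562
shift [ 0.0028  0.0029 -0.01  ] pos [0.5802 0.0198 0.093 ] j [-0.0792  0.5994  1.8042 -0.0013  0.7336  1.538 ] F [-0.9915 -0.1466 -0.8061] w 1.0015264115082478 t 2.2333
```

Request:
arm_command(
  steps=[
    [0.0028, 0.0029, -0.01, 0, 0.004, 0, 0],
    [0, 0, 0, 0, 0, 0, 0.5],
    [0, 0, 0, 0, 0, 0, 1],
    [0, 0, 0, 0, 0, 0, 1],
    [0, 0, 0, 0, 0, 0, 1],
    [0, 0, 0, 0, 0, 0, 1],
    [0, 0, 0, 0, 0, 0, 1],
    [0, 0, 0, 0, 0, 0, 1],
  ],
  squeeze=60,
)

```text
clock: 2.9
position: [0.5849, 0.0202, 0.0895]
tcp_rot: [1.246, 1.18, -1.24]
contact_force: [-0.0, 0.5, -4.7]
gripper_width: 0.169
```

Request:
arm_command(
  steps=[
    [0, 0, 0, 0, 0, 0, 0.6],
    [0, 0, 0, 0, 0, 0, 0.6],
    [0, 0, 0, 0, 0, 0, 0.6],
    [-0.001, 0.002, -0.006, 0, 0, 0, 0.6],
    [0, 0, 0, 0, 0, 0, 0.6],
    [0, 0, 0, 0, 0, 0, 0.6],
  ],
)

```text
clock: 3.4
position: [0.5841, 0.0225, 0.0836]
tcp_rot: [1.246, 1.179, -1.238]
contact_force: [0.7, 0.2, -0.5]
gripper_width: 0.4
```

Request:
arm_command(
  steps=[
    [0, 0, -0.003, 0, 0, 0, 0.8],
    [0, 0, 0, 0, 0, 0, 1],
    [0, 0, 0, 0, 0, 0, 1],
    [0, 0, 0, 0, 0, 0, 1],
    [0, 0, 0, 0, 0, 0, 1],
  ],
)

```text
clock: 3.82
position: [0.5841, 0.0225, 0.0801]
tcp_rot: [1.246, 1.179, -1.239]
contact_force: [0.1, -0.0, -0.4]
gripper_width: 0.175
```

Request:
arm_command(
  steps=[
    [0, 0, 0.005, 0, 0, 0, 1],
    [0, 0, 0.005, 0, 0, 0, 1],
    [0, 0, 0.004, 0, 0, 0, 1],
    [0, 0, 0.001, 0, 0, 0, 1],
    [0, 0, 0, 0, 0, 0, 1],
    [0, 0, 0, 0, 0, 0, 1],
  ],
  squeeze=80,
)

```text
clock: 4.32
position: [0.5831, 0.0226, 0.0957]
tcp_rot: [1.245, 1.181, -1.241]
contact_force: [0.0, 0.3, -4.5]
gripper_width: 0.168
```

Request:
arm_command(
  steps=[
    [0.0002, 0.005, 0, 0, 0, 0, 1],
    [0.0002, 0.005, 0, 0, 0, 0, 1],
    [0.0002, 0.005, 0, 0, 0, 0, 1],
    [0.0002, 0.005, 0, 0, 0, 0, 1],
    [0.0002, 0.004, 0, 0, 0, 0, 1],
  ],
)

```text
clock: 4.73
position: [0.5839, 0.0485, 0.0952]
tcp_rot: [1.245, 1.182, -1.242]
contact_force: [-0.2, 0.6, -5.0]
gripper_width: 0.171
```

```bash
python3 - <<'E'
from h import *
todo([.5824,.0237,.096],np.radians(-2.71))
snap('wrist','w2')
E
```

```text
sg 1 turn [ 0.0068 -0.0028 -3.1409] deg 179.96104167753103
sg -1 turn [0.0018 0.0044 0.0007] deg 0.27293642468394064
shift [-0.0015 -0.0248  0.0008] pos [0.5839 0.0485 0.0952] j [-0.0292  0.602   1.789  -0.0025  0.7461  1.5914] F [-0.227   0.6118 -4.9884] w 0.17132535534162424 t 4.7333
```

View pics/w2.png

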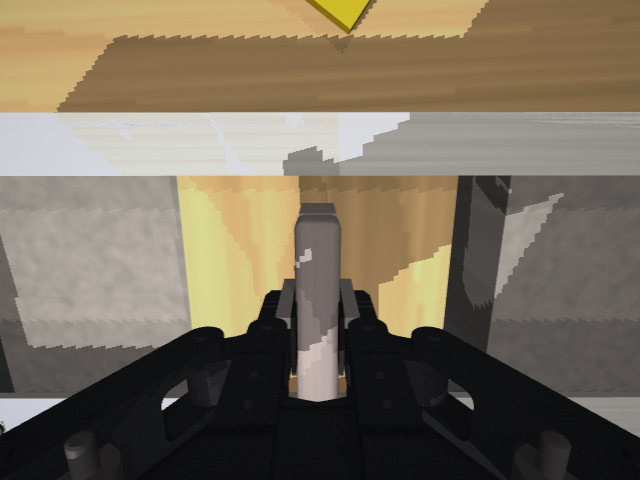

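The hatch slid 26 mm toward +y with no resistance, which is past the 18 mm stop, so +y is the free side. Continuing.

Request:
arm_command(
  steps=[
    [0.0005, 0.011, 0.0008, 0.001, 0.003, 0, 1],
    [0.0004, 0.011, 0, 0, 0, 0, 1],
    [0.0005, 0.011, 0, 0, 0, 0, 1],
    [0.0005, 0.011, 0, 0, 0, 0, 1],
    [0.0005, 0.011, 0, 0, 0, 0, 1],
    [0.0005, 0.011, 0, 0, 0, 0, 1],
    [0.0005, 0.011, 0, 0, 0, 0, 1],
    [0, 0, 0, 0, 0, 0, 1],
  ],
)

```text
clock: 5.45
position: [0.5877, 0.1357, 0.0961]
tcp_rot: [1.244, 1.185, -1.242]
contact_force: [0.6, 0.9, -3.5]
gripper_width: 0.169
```

```bash
python3 - <<'E'
from h import *
todo([.5900,.1540,.096],np.radians(-2.71))
E
```

```text
sg 1 turn [-0.0035  0.0006  3.1404] deg 179.92906019640213
sg -1 turn [ 0.0004  0.0022 -0.0012] deg 0.14744082769676198
shift [ 0.0023  0.0183 -0.0001] pos [0.5877 0.1357 0.0961] j [ 0.1177  0.6204  1.7427 -0.0009  0.7763  1.7352] F [ 0.5617  0.9396 -3.546 ] w 0.16942397737531145 t 5.45
```

Request:
arm_command(
  steps=[
    [0.0002, 0.006, 0, 0, 0.002, 0, 1],
    [0.0003, 0.006, 0, 0, 0, 0, 1],
    [0.0002, 0.005, 0, 0, 0, 0, 1],
    [0, 0, 0, 0, 0, 0, 1],
  ],
)

```text
clock: 5.78
position: [0.5887, 0.1547, 0.0961]
tcp_rot: [1.242, 1.187, -1.243]
contact_force: [0.7, 0.7, -3.1]
gripper_width: 0.17
```

Displacement is about 132 mm. Lowering the 4 mm onto the deck.

Request:
arm_command(
  steps=[
    [0, 0, -0.002, 0, 0, 0, 1],
    [0, 0, -0.002, 0, 0, 0, 1],
    [0, 0, -0.001, 0, 0, 0, 1],
    [0, 0, 0, 0, 0, 0, 1],
  ],
)

```text
clock: 6.12
position: [0.5887, 0.1546, 0.0926]
tcp_rot: [1.244, 1.186, -1.242]
contact_force: [0.3, 0.6, -4.3]
gripper_width: 0.171
```

Request:
arm_command(
  steps=[
    [0, 0, -0.001, 0, 0, 0, 1],
    [0, 0, -0.001, 0, 0, 0, 1],
    [0, 0, 0, 0, 0, 0, 1],
  ],
)

```text
clock: 6.37
position: [0.5888, 0.1543, 0.0925]
tcp_rot: [1.246, 1.185, -1.241]
contact_force: [0.9, 1.6, -4.3]
gripper_width: 0.173
```

Request:
arm_command(
  steps=[
    [0, 0, -0.003, 0, 0, 0, 1],
    [0, 0, 0, 0, 0, 0, 1],
  ],
)

```text
clock: 6.53
position: [0.589, 0.1542, 0.0929]
tcp_rot: [1.248, 1.183, -1.239]
contact_force: [0.1, -0.1, -4.2]
gripper_width: 0.171
```

```bash
python3 - <<'E'
from h import *
todo([.589,.1540,.09],np.radians(-2.71))
c=snap('scene','s2')
cv2.imwrite('pics/s2c.png',cv2.resize(c['frame'][170:310,220:420,::-1],None,fx=4,fy=4))
P=cloud(c);z=P[...,2]
E
```

```text
sg 1 turn [-0.0088 -0.0021  3.1416] deg 179.9995489125057
sg -1 turn [-0.0013  0.0056 -0.    ] deg 0.3283635762031901
shift [-0.     -0.0002 -0.0029] pos [0.589  0.1542 0.0929] j [0.1474 0.63   1.7325 0.0007 0.7734 1.7649] F [ 0.074  -0.0638 -4.2126] w 0.17112776527805654 t 6.5333
```

View pics/s2c.png

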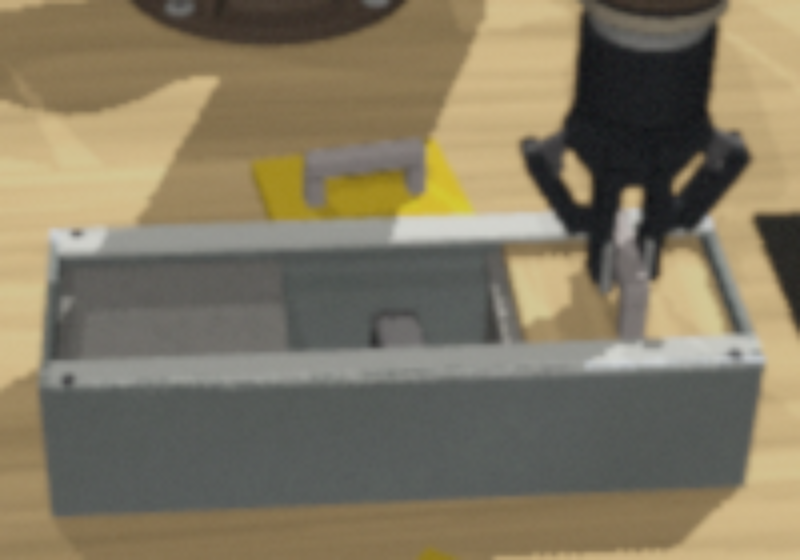

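The scene view shows the hatch at the +y end (crop (510–740, 240–340)) and the well open with the stapler visible at (400,328). Releasing and rising.

Request:
arm_command(
  steps=[
    [0, 0, 0, 0, 0, 0, 0.8],
    [0, 0, 0, 0, 0, 0, 0.6],
    [0, 0, 0, 0, 0, 0, 0.6],
    [0, 0, 0, 0, 0, 0, 0.5],
    [0, 0, 0.02, 0, 0, 0, 0.5],
    [0, 0, 0.04, 0, 0, 0, 0.2],
    [0, 0, 0.04, 0, 0, 0, 0],
    [-0.002, -0.04, 0.02, 0, 0, 0, 0],
    [-0.002, -0.04, 0, 0, 0, 0, 0],
    [-0.002, -0.035, 0, 0, 0, 0, 0],
  ],
)

```text
clock: 7.42
position: [0.5822, 0.0433, 0.213]
tcp_rot: [1.239, 1.189, -1.237]
contact_force: [0.1, 0.2, -0.3]
gripper_width: 1.0
```

```bash
python3 - <<'E'
from h import *
c=snap('wrist','w3');t=snap('top','t3')
todo([.583,.0227,.083],np.radians(-2.71))
for c in(c,t):
    P=cloud(c);z=P[...,2]
    c0=np.array([.5834,.0228]);t_=np.radians(-2.71);ex=np.array([np.cos(t_),np.sin(t_)]);ey=np.array([-ex[1],ex[0]])
    d=P[...,:2]-c0; lx=d@ex; ly=d@ey
    m=(abs(lx)<.05)&(abs(ly)<.058)&(z>.045)&(z<.058)
    print('top of stapler',m.sum(), z[m].mean() if m.any() else 0)
    if m.sum()>20: print(cv2.minAreaRect((P[m][:,:2]*1000).astype(np.float32)),lx[m].min(),lx[m].max(),ly[m].min(),ly[m].max())
    m=(abs(lx)<.045)&(ly>.1)&(z>.1)&(z<.13)
    print('bar',m.sum(),ly[m].mean() if m.any() else 0, np.median(z[m]) if m.any() else 0)
cv2.imwrite('pics/t3c.png',cv2.resize(c['frame'][190:290,205:405,::-1],None,fx=4,fy=4))
E
```

```text
sg 1 turn [-0.0013  0.001   3.1393] deg 179.8673913522941
sg -1 turn [ 0.0006  0.0008 -0.0023] deg 0.1453493708681016
shift [ 0.0008 -0.0178 -0.1295] pos [0.5822 0.0405 0.2125] j [-0.0434  0.4516  1.686  -0.0007  1.0032  1.5728] F [-0.9014  0.6144  0.0585] w 0.9989176535169314 t 7.5167
top of stapler 2807 0.0532856976269893
((583.6429443359375, 27.56224822998047), (80.2034912109375, 28.002138137817383), 1.1873499155044556) -0.03991737895085564 0.04025086638457158 -0.011580364795840029 0.02055580303207722
bar 3551 0.12830490452456017 0.12118587148986198
top of stapler 26 0.05188904846210009
((565.955322265625, 30.379364013671875), (4.983596324920654, 25.64314842224121), 0.23003044724464417) -0.019733087231655573 -0.01464343042684381 -0.006185382185758458 0.019661479954210536
bar 0 0 0
```

View pics/w3.png

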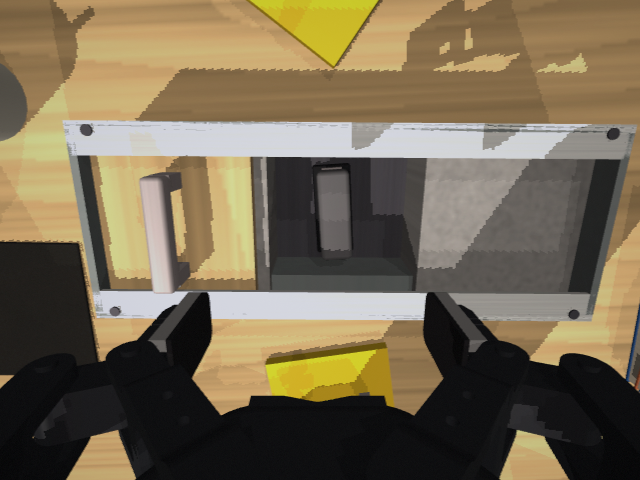

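View pics/t3c.png

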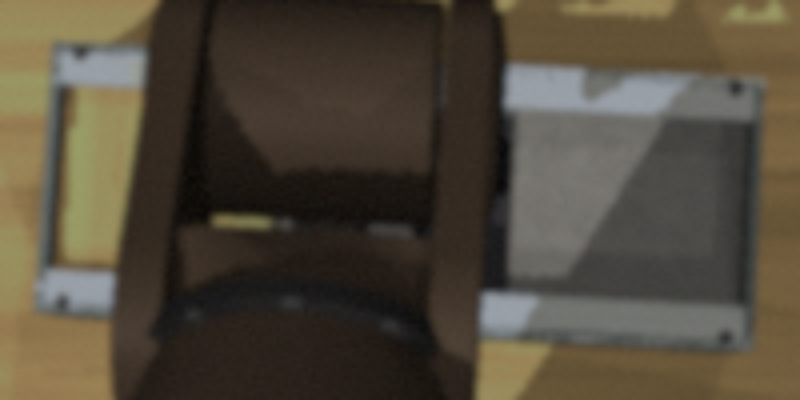

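The well is open: hatch edge at px 255, clear of the well edge at 270. The dark stapler is at (333,210), centre (0.584, 0.028), yaw 1.2°, standing. Handle bar top is at z 0.121, so the hatch lies on the deck. Half-closing the jaws and going over the stapler.

Request:
arm_command(
  steps=[
    [0.0014, -0.012, -0.03, 0.0006, 0.0008, 0.065, 0.4],
    [0, 0, -0.03, 0, 0, 0, 0.4],
    [0, 0, -0.02, 0, 0, 0, 0.4],
    [0, 0, 0, 0, 0, 0, 0.4],
    [0, 0, 0, 0, 0, 0, 0.4],
  ],
)

```text
clock: 7.93
position: [0.5844, 0.0269, 0.131]
tcp_rot: [1.197, 1.216, -1.192]
contact_force: [0.6, 0.2, -0.4]
gripper_width: 0.602
```

```bash
python3 - <<'E'
from h import *
todo([.584,.028,.024],np.radians(1.2))
c=snap('wrist','w4')
P=cloud(c);z=P[...,2]
m=(abs(P[...,0]-.584)<.05)&(abs(P[...,1]-.028)<.03)&(z>.045)&(z<.058)
print(m.sum(),cv2.minAreaRect((P[m][:,:2]*1000).astype(np.float32)))
E
```

```text
sg 1 turn [ 0.0059  0.0003 -3.1398] deg 179.89595628221917
sg -1 turn [-0.0002  0.0037  0.0018] deg 0.2386890556109288
shift [-0.0004  0.0011 -0.107 ] pos [0.5844 0.0269 0.131 ] j [-0.0672  0.5515  1.7643  0.0006  0.8221  1.4841] F [ 0.569   0.2175 -0.4024] w 0.6016312100436668 t 7.9333
4919 ((577.1942138671875, 28.601482391357422), (41.49327087402344, 95.15745544433594), 79.60092163085938)
```

View pics/w4.png

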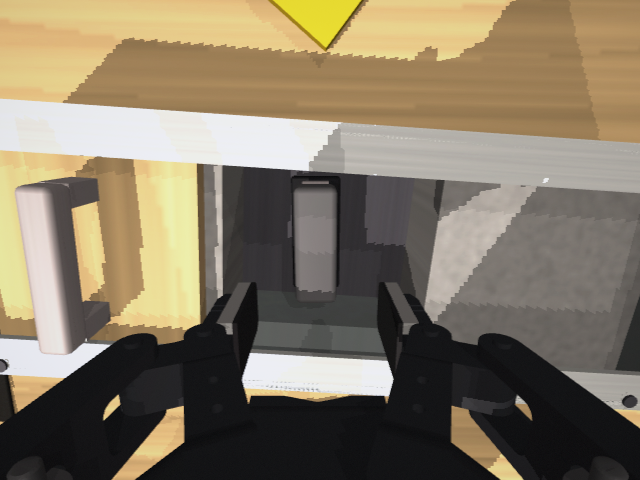

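The stapler (292–340) is centred between the half-closed jaws (246–390). Descending.

Request:
arm_command(
  steps=[
    [0, 0.001, -0.03, 0, 0.0035, 0.002, 0.4],
    [0, 0, -0.03, 0, 0, 0, 0.4],
    [0, 0, -0.025, 0, 0, 0, 0.4],
    [0, 0, -0.012, 0, 0, 0, 0.4],
    [0, 0, 0, 0, 0, 0, 0.4],
  ],
)

```text
clock: 8.4
position: [0.5889, 0.0298, 0.0385]
tcp_rot: [1.198, 1.21, -1.183]
contact_force: [-0.2, 0.0, -0.4]
gripper_width: 0.597
```

Request:
arm_command(
  steps=[
    [-0.0048, -0.0015, -0.006, 0, 0, 0, 0.4],
    [0, 0, 0, 0, 0, 0, 0.4],
    [0, 0, -0.008, 0, 0, 0, 0.4],
    [0, 0, 0, 0, 0, 0, 0.4],
  ],
)

```text
clock: 8.73
position: [0.5859, 0.0289, 0.0279]
tcp_rot: [1.2, 1.206, -1.178]
contact_force: [-0.4, 0.3, -0.6]
gripper_width: 0.602
```

```bash
python3 - <<'E'
from h import *
todo([.584,.028,.024],np.radians(1.2))
E
```

```text
sg 1 turn [-0.0302  0.0013  3.1383] deg 179.8205618700569
sg -1 turn [ 0.0008  0.0192 -0.0031] deg 1.1174249514630226
shift [-0.0019 -0.0009 -0.0039] pos [0.5859 0.0289 0.0279] j [-0.0635  0.7012  1.8325  0.0007  0.5887  1.4826] F [-0.3858  0.3381 -0.6039] w 0.6015613790954231 t 8.7333
```

Request:
arm_command(
  steps=[
    [-0.0019, -0.0009, -0.004, 0, 0.019, -0.003, 0.4],
    [0, 0, 0, 0, 0, 0, 0.4],
    [0, 0, 0, 0, 0, 0, 0.4],
  ],
)

```text
clock: 8.98
position: [0.5847, 0.0279, 0.0251]
tcp_rot: [1.194, 1.218, -1.194]
contact_force: [-0.1, 0.3, 0.5]
gripper_width: 0.598
```

```bash
python3 - <<'E'
from h import *
todo([.584,.028,.024],np.radians(1.2))
E
```

```text
sg 1 turn [ 0.0013 -0.0016 -3.1414] deg 179.98785858440723
sg -1 turn [0.001  0.0008 0.0002] deg 0.07662341089265683
shift [-0.0007  0.0001 -0.0011] pos [0.5847 0.0279 0.0251] j [-0.0647  0.7086  1.8246 -0.0017  0.6075  1.4867] F [-0.1233  0.3004  0.5001] w 0.5984172415353948 t 8.9833
```

Request:
arm_command(
  steps=[
    [0, 0, -0.001, 0, 0, 0, 0.7],
    [0, 0, 0, 0, 0, 0, 1],
    [0, 0, 0, 0, 0, 0, 1],
    [0, 0, 0, 0, 0, 0, 1],
    [0, 0, 0, 0, 0, 0, 1],
    [0, 0, 0, 0, 0, 0, 1],
    [0, 0, 0, 0, 0, 0, 1],
  ],
  squeeze=50,
)

```text
clock: 9.57
position: [0.585, 0.0278, 0.0246]
tcp_rot: [1.194, 1.217, -1.193]
contact_force: [0.5, 0.1, 0.2]
gripper_width: 0.321
```

Opening 0.321 × 85 mm = 27 mm, matching the arm width. Lifting.

Request:
arm_command(
  steps=[
    [-0.0005, 0, 0.01, 0, 0, 0, 1],
    [0, 0, 0.025, 0, 0, 0, 1],
    [0, 0, 0.03, 0, 0, 0, 1],
    [0, 0, 0.03, 0, 0, 0, 1],
    [0, 0, 0.035, 0, 0, 0, 1],
    [0, 0, 0.035, 0, 0, 0, 1],
    [0, 0, 0.02, 0, 0, 0, 1],
    [0, 0, 0, 0, 0, 0, 1],
  ],
)

```text
clock: 10.23
position: [0.5799, 0.0281, 0.2195]
tcp_rot: [1.191, 1.223, -1.198]
contact_force: [-0.3, -0.0, -0.9]
gripper_width: 0.313
```

```bash
python3 - <<'E'
from h import *
todo([.478,.356,.2],np.radians(-2.7))
c=snap('scene','s5')
E
```

```text
sg 1 turn [0.0083 0.0005 3.0739] deg 176.12062615546046
sg -1 turn [ 0.0003 -0.0054 -0.0677] deg 3.8918611792176914
shift [-0.1019  0.3279 -0.0195] pos [0.5799 0.0281 0.2195] j [-0.0649  0.442   1.6814 -0.001   1.0236  1.4858] F [-0.2994 -0.0194 -0.9284] w 0.3128577777164967 t 10.2333
```

View pics/s5.png

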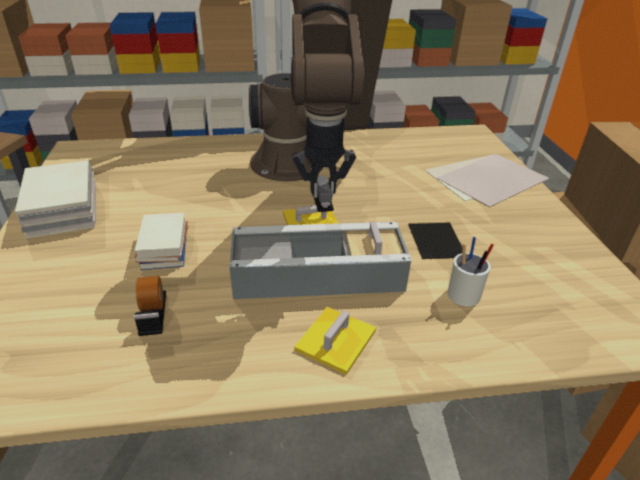

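The stapler is held between the fingers at (323,195) in the scene view, and the hatch is at the end at (375,240). Moving to the mat.

Request:
arm_command(
  steps=[
    [-0.0105, 0.034, 0, 0, 0, 0, 1],
    [-0.0105, 0.034, 0, 0, 0, 0, 1],
    [-0.0105, 0.034, 0, 0, 0, 0, 1],
    [-0.0105, 0.034, 0, 0, 0, 0, 1],
    [-0.0105, 0.034, 0, 0, 0, 0, 1],
    [-0.0105, 0.034, 0, 0, 0, 0, 1],
    [-0.0105, 0.034, 0, 0, 0, 0, 1],
    [-0.0105, 0.034, 0, 0, 0, 0, 1],
    [-0.0105, 0.034, 0, 0, 0, 0, 1],
    [0, 0, 0, 0, 0, 0, 1],
  ],
)

```text
clock: 11.12
position: [0.4728, 0.3425, 0.2033]
tcp_rot: [1.182, 1.229, -1.222]
contact_force: [0.2, -0.8, -3.5]
gripper_width: 0.322
```

```bash
python3 - <<'E'
from h import *
todo([.478,.356,.02],np.radians(-2.7))
c=snap('wrist','w6')
P=cloud(c)
E
```

```text
sg 1 turn [0.0411 0.0103 3.0811] deg 176.5504793489602
sg -1 turn [ 0.0067 -0.0267 -0.0602] deg 3.792261189974169
shift [ 0.0052  0.0135 -0.1833] pos [0.4728 0.3425 0.2033] j [0.511  0.4713 1.679  0.0075 1.018  2.0647] F [ 0.238  -0.8121 -3.4662] w 0.322140908655445 t 11.1167
```

View pics/w6.png

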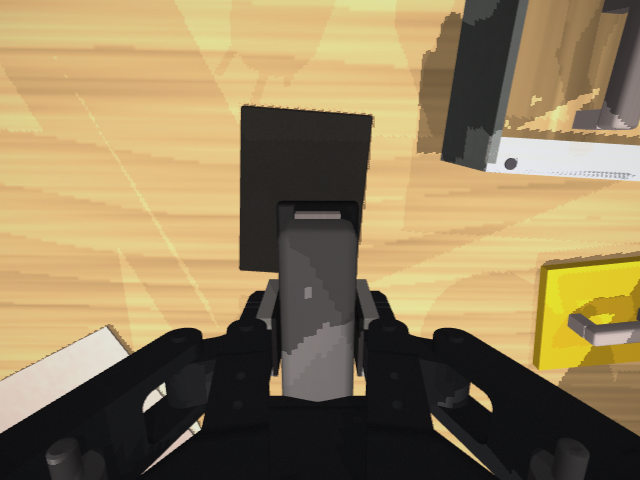

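The stapler is square in the jaws (280–358) and the mat is at (305,190). Correcting tilt and lateral position, then descending.

Request:
arm_command(
  steps=[
    [0.0052, 0.0135, -0.02, 0.0067, -0.0267, -0.06, 1],
    [0, 0, -0.03, 0, 0, 0, 1],
    [0, 0, -0.03, 0, 0, 0, 1],
    [0, 0, -0.03, 0, 0, 0, 1],
    [0, 0, -0.02, 0, 0, 0, 1],
    [0, 0, 0, 0, 0, 0, 1],
  ],
)

```text
clock: 11.67
position: [0.4765, 0.3497, 0.0627]
tcp_rot: [1.239, 1.185, -1.251]
contact_force: [-0.6, -0.9, -1.6]
gripper_width: 0.317
```

```bash
python3 - <<'E'
from h import *
todo([.478,.356,.0206],np.radians(-2.7))
c=snap('scene','s7')
cv2.imwrite('pics/s7c.png',cv2.resize(c['frame'][160:300,360:500,::-1],None,fx=4,fy=4))
E
```

```text
sg 1 turn [-0.0072 -0.008  -3.1394] deg 179.8770780383257
sg -1 turn [ 0.0051 -0.0046  0.0021] deg 0.41206297062615344
shift [ 0.0015  0.0063 -0.0421] pos [0.4765 0.3497 0.0627] j [ 0.5223  0.6578  1.7882 -0.0033  0.7021  2.1449] F [-0.5959 -0.8579 -1.6239] w 0.3169510031001262 t 11.6667
```

View pics/s7c.png

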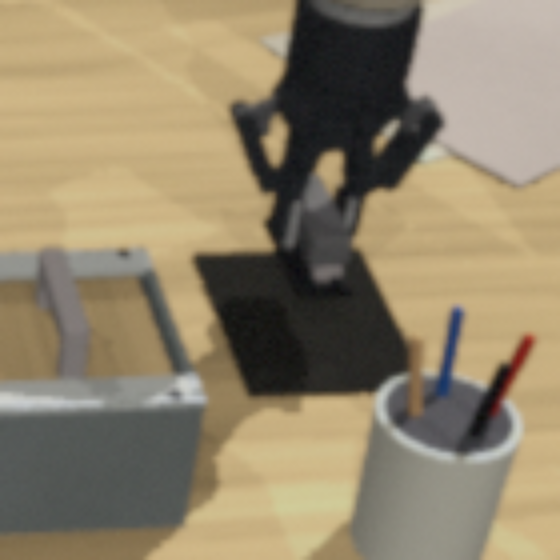

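```bash
python3 - <<'E'
from h import *
c=snap('wrist','w8');P=cloud(c)
for v in range(215,400,15):
    print(v,pt(c,318,v,2))
cv2.imwrite('pics/w8.png',c['frame'][:,:,::-1])
E
```

```text
215 [0.5161 0.3472 0.0713]
230 [0.5151 0.3474 0.0908]
245 [0.5105 0.3476 0.0932]
260 [0.5052 0.3479 0.0933]
275 [0.4997 0.3481 0.0934]
290 [0.494  0.3484 0.0932]
305 [0.4884 0.3487 0.0935]
320 [0.4825 0.349  0.0934]
335 [0.4765 0.3493 0.0935]
350 [0.4702 0.3496 0.0934]
365 [0.4639 0.3499 0.0935]
380 [0.4574 0.3503 0.0935]
395 [0.451  0.3506 0.0939]
```

View pics/w8.png

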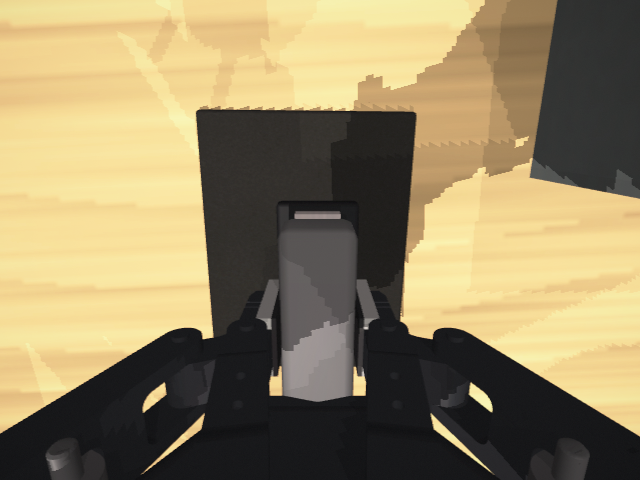

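The stapler is level (top at 0.0935 throughout) over the mat. Descending.

Request:
arm_command(
  steps=[
    [0.0015, 0.006, -0.015, 0.005, -0.0046, 0.002, 1],
    [0, 0, -0.012, 0, 0, 0, 1],
    [0, 0, -0.007, 0, 0, 0, 1],
    [0, 0, -0.003, 0, 0, 0, 1],
    [0, 0, 0, 0, 0, 0, 1],
    [0, 0, 0, 0, 0, 0, 1],
  ],
)

```text
clock: 12.27
position: [0.4827, 0.3562, 0.0337]
tcp_rot: [1.255, 1.182, -1.234]
contact_force: [0.3, -0.0, -2.4]
gripper_width: 0.32
```

```bash
python3 - <<'E'
from h import *
todo([.478,.356,.0206],np.radians(-2.7))
E
```

```text
sg 1 turn [ 0.0172  0.0092 -3.1397] deg 179.89261891076833
sg -1 turn [-0.0059  0.0109  0.0019] deg 0.7200230197957282
shift [-0.0047 -0.0002 -0.0131] pos [0.4827 0.3562 0.0337] j [ 0.5259  0.7057  1.7913 -0.0007  0.6322  2.1463] F [ 0.3145 -0.0039 -2.3903] w 0.3204118064882746 t 12.2667
```

Request:
arm_command(
  steps=[
    [-0.004, 0, -0.007, -0.006, 0.011, 0.002, 1],
    [0, 0, 0, 0, 0, 0, 1],
    [0, 0, -0.003, 0, 0, 0, 1],
    [0, 0, 0, 0, 0, 0, 1],
  ],
)

```text
clock: 12.6
position: [0.4788, 0.3564, 0.0247]
tcp_rot: [1.244, 1.186, -1.243]
contact_force: [0.1, -0.1, -2.6]
gripper_width: 0.316
```

```bash
python3 - <<'E'
from h import *
todo([.478,.356,.0206],np.radians(-2.7))
E
```

```text
sg 1 turn [-0.0012 -0.0006  3.1413] deg 179.98279107190314
sg -1 turn [-0.0004  0.0008 -0.0003] deg 0.052683698119913094
shift [-0.0008 -0.0004 -0.0041] pos [0.4788 0.3564 0.0247] j [ 0.5293  0.7197  1.795  -0.0001  0.6261  2.147 ] F [ 0.0846 -0.1218 -2.5759] w 0.31643679678414377 t 12.6
```

Request:
arm_command(
  steps=[
    [0, 0, -0.003, 0, 0, 0, 1],
    [0, 0, 0, 0, 0, 0, 1],
    [0, 0, -0.002, 0, 0, 0, 1],
    [0, 0, 0, 0, 0, 0, 1],
  ],
)

```text
clock: 12.93
position: [0.4792, 0.3568, 0.021]
tcp_rot: [1.245, 1.186, -1.241]
contact_force: [-0.1, -0.0, -2.2]
gripper_width: 0.318
```

Request:
arm_command(
  steps=[
    [0, 0, -0.002, 0, 0, 0, 1],
    [0, 0, -0.002, 0, 0, 0, 1],
  ],
)

```text
clock: 13.1
position: [0.4795, 0.357, 0.0205]
tcp_rot: [1.247, 1.186, -1.239]
contact_force: [-9.2, -6.7, 33.2]
gripper_width: 0.317
```

In contact with the mat. Relaxing the push and releasing.

Request:
arm_command(
  steps=[
    [0, 0, 0.0005, 0, 0, 0, 1],
    [0, 0, 0, 0, 0, 0, 0.8],
    [0, 0, 0, 0, 0, 0, 0.6],
    [0, 0, 0, 0, 0, 0, 0.4],
    [0, 0, 0, 0, 0, 0, 0.4],
    [0, 0, 0, 0, 0, 0, 0.4],
    [0, 0, 0, 0, 0, 0, 0.4],
  ],
  squeeze=30,
)

```text
clock: 13.68
position: [0.48, 0.3573, 0.0215]
tcp_rot: [1.248, 1.185, -1.237]
contact_force: [-0.6, -0.4, 0.8]
gripper_width: 0.602
```

```bash
python3 - <<'E'
from h import *
todo([.478,.356,.0206],np.radians(-2.7))
E
```

```text
sg 1 turn [-0.0091 -0.0048  3.1407] deg 179.94748544019882
sg -1 turn [-0.003   0.0058 -0.0009] deg 0.376745257305845
shift [-0.002  -0.0013 -0.0009] pos [0.48   0.3573 0.0215] j [ 0.5296  0.7247  1.7958 -0.0005  0.6146  2.147 ] F [-0.5604 -0.4452  0.8499] w 0.6018765186133012 t 13.6833
```

Request:
arm_command(
  steps=[
    [0, 0, 0.01, 0, 0, 0, 0.4],
    [0, 0, 0.02, 0, 0, 0, 0.4],
    [0, 0, 0.035, 0, 0, 0, 0.4],
    [0, 0, 0.04, 0, 0, 0, 0.2],
    [0, 0, 0.04, 0, 0, 0, 0],
    [0, 0, 0.04, 0, 0, 0, 0],
    [-0.02, 0.02, 0.03, 0, 0, 0, 0],
    [-0.025, 0.025, 0, 0, 0, 0, 0],
    [-0.025, 0.025, 0, 0, 0, 0, 0],
    [0, 0, 0, 0, 0, 0, 0],
  ],
)

```text
clock: 14.52
position: [0.4064, 0.4258, 0.2523]
tcp_rot: [1.254, 1.184, -1.24]
contact_force: [1.0, 0.9, 0.1]
gripper_width: 0.999
```

Request:
arm_command(
  steps=[
    [-0.025, 0.025, 0, 0, 0, 0.06, 0],
    [-0.025, 0.025, 0, 0, 0, 0.06, 0],
    [-0.025, 0.025, 0, 0, 0, 0.06, 0],
    [-0.025, 0.025, 0, 0, 0, 0.06, 0],
    [-0.025, 0.025, 0, 0, 0, 0.06, 0],
    [0, 0, 0, 0, 0, 0, 0],
    [0, 0, 0, 0, 0, 0, 0],
  ],
)

```text
clock: 15.1
position: [0.2737, 0.5552, 0.2584]
tcp_rot: [1.024, 1.324, -1.001]
contact_force: [1.1, -0.3, 0.0]
gripper_width: 0.999
```

```bash
python3 - <<'E'
from h import *
s=readout.read_state();print(s['position'],s['qd'],s['joint_pos'])
c=snap('top','t9');sc=snap('scene','s9')
cv2.imwrite('pics/t9c.png',cv2.convertScaleAbs(cv2.resize(c['frame'][150:340,120:420,::-1],None,fx=2.6,fy=2.6,interpolation=cv2.INTER_CUBIC),alpha=1.6))
P=cloud(c);z=P[...,2]
c0=np.array([.5834,.0228]);t=np.radians(-2.71);ex=np.array([np.cos(t),np.sin(t)]);ey=np.array([-ex[1],ex[0]])
d=P[...,:2]-c0; lx=d@ex; ly=d@ey
m=(abs(lx)<.045)&(abs(ly)<.185)&(z>.1)&(z<.13)
print('bar',m.sum(),cv2.minAreaRect((P[m][:,:2]*1000).astype(np.float32)),ly[m].mean(),np.percentile(z[m],[10,50,90]))
f=c['frame'].astype(int);w=(abs(lx)<.045)&(abs(ly)<.19)&(z>.05)&(z<.095)&(f[...,0]-f[...,2]>25)
print('plate',np.percentile(ly[w],[1,5,50,95,99]),np.median(z[w]))
m=(abs(P[...,0]-.479)<.08)&(abs(P[...,1]-.356)<.06)&(z>.035)&(z<.06)
print('stapler top',m.sum(),cv2.minAreaRect((P[m][:,:2]*1000).astype(np.float32)),np.percentile(z[m],[10,50,90]))
E
```

```text
[0.2737 0.5552 0.2584] [ 0.0551  0.0017 -0.0182  0.0131  0.0097 -0.0044] [1.006  0.4525 1.5493 0.0002 1.1258 2.3125]
bar 303 ((587.2933349609375, 155.52037048339844), (16.913972854614258, 83.50458526611328), 87.0303726196289) 0.13220655889358113 [0.1153 0.119  0.1223]
plate [0.0729 0.0759 0.1213 0.1852 0.1891] 0.08174899288305748
stapler top 449 ((477.97027587890625, 358.51336669921875), (29.83042335510254, 79.19916534423828), 87.0767822265625) [0.0433 0.0474 0.0505]
```

View pics/t9c.png

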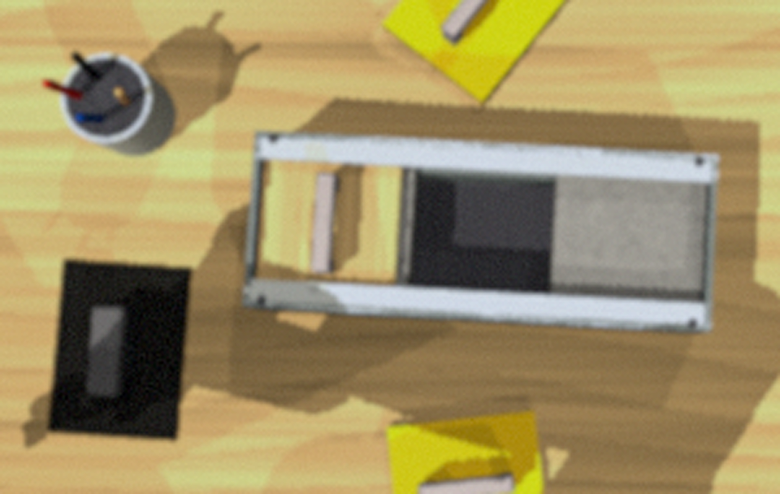

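View pics/s9.png

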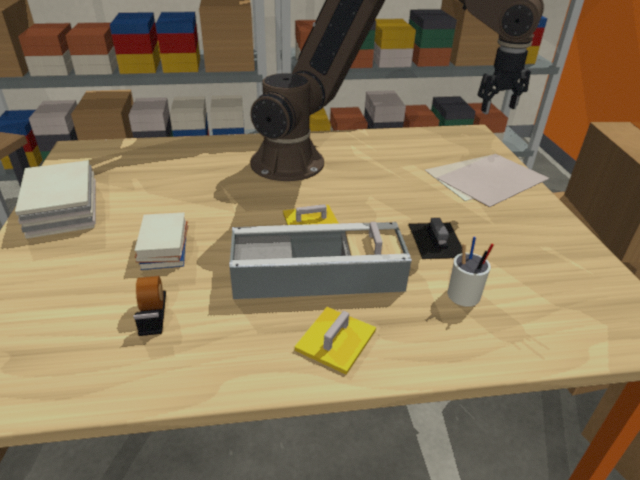

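The hatch is flat at the +y end (crop (260–402, 165–280), local y 132 mm, bar top 0.119). The well is open and empty. The stapler stands level on the mat at crop (107,350), top at about 0.048. Bystanders are unmoved. Handing in.

```bash
python3 - <<'E'
from h import *
print(manip.hand_in())
E
```

```text
the job is handed in; nothing more can be done
None
```

The job is done and handed in at about 15 s on the robot's clock. I lifted the plywood hatch about 16 mm by its handle. It ran freely toward +y (left, the mat side), and I left it lying at that end. Then I took the stapler out of the well, stood it on the mat, let go and moved the arm clear.

**Last checks, top and scene views:**
- **Hatch:** it is about 132 mm from the seat, where 123 mm uncovers the well. It lies flat, with the handle bar top at 0.119 m against 0.120 m expected.
- **Well:** open and empty.
- **Stapler:** upright and level at (0.478, 0.358), about 2 mm off the mat's centre. Its top is at 0.047 m against 0.048 m expected.
- **Bystanders and yellow look-alikes:** they look unmoved. I judged this by eye and did not measure them again.

**What disagreed:**
- My first grip on the handle was about 6 mm too high, so I re-gripped lower before lifting.
- When I set the hatch down, the wrist still read about −4 N, as if it were carrying the weight. I judged that it was resting because it would go no lower.
- Setting the stapler down briefly pushed it onto the mat with about 33 N vertically at the wrist, well below the 120 N limit.

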